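# Slide the boxed cake down the pick-up lane

### The arm

A 6-joint arm with a two-finger parallel gripper is mounted at the origin on the work surface. World frame = base frame: x ahead of the robot, y to its left, z up, the work surface at z = 0. Lengths are in mm, angles in rad, forces in N, time in s.
With the tool pointing down it reaches from about 400 to 825 mm from the base axis. Payload 7 kg.
Tool frame: the origin (TCP) lies on the mounting face of the last link; the fingertips stand 173 mm ahead of it and the grasp point (between the pads) lies env.grip_depth ahead of it (env.grip_depth is the distance from the TCP to the grasp point, in mm); z points along the fingers, y is the line along which they close (so a half turn about z gives the same grasp; the last joint's range is limited). The gripper opens to 85 mm and grips with 20 to 120 N. Pads are 22 mm wide; open, the fingers measure 114 mm over their backs; the gripper's body (76 mm by 85 mm) begins 54 mm behind the grasp point. The pads swing forward as they close: fully open they stand 13 mm farther back than shut.
Start: joints at [-0.979, 0.359, 0.012, 0, -1.224, -0.288], TCP at [201.899, -644.075, 404.702] pointing down, gripper open.
Joint ranges: [-3.07, 3.07], [-1.43, 2.12], [-1.02, 1.25], [-3.03, 1.67], [-3.05, -0], [-3.03, 3.03]. Speed limits (rad/s): [2.39, 2.39, 3.01, 3.14, 3.14, 3.14].

### API

Orientations are given as a unit quaternion [w, x, y, z].
In Python, from cell import telemetry, imaging, env gives the robot as it stands.
- The arm moves only by the tool servo_tool, never from a script. Its argument "deltas" is a list of rows, each an object with "slide": the shift along the tool's x, y, z in m, a list of three; "delta_rot": the turn, a rotation vector about the tool's x, y, z in rad, a list of three. In form: [{"slide": [tx, ty, tz], "delta_rot": [wx, wy, wz]}, ...]. A call has exactly 5 rows; each row is the pose to reach, as a shift and turn from the pose commanded when the call began, along the tool's axes at that moment; what a row does not reach only later rows make up. A row lasts 1/8 s, in which the tool goes at most 62.5 mm and 10.7 degrees, less where a joint would pass 70% of its speed; a pose out of reach is approached as far as the arm can. A call with a gripper value outside its range is refused whole. "claw" is the finger opening in m, from 0 to 0.0854, set as the call begins (left out, the last holds). The fingers move at their own pace and stop on an object; "squeeze" is the grip in N (left out, the last holds). Time passes only in rows, so rows that repeat a pose let the fingers close, or fill a call up. It gives the time, the measured TCP pose, the force, the opening and the grip force at its end, in the units of the state.
- telemetry.observe(): the state, without advancing time (a new reading comes with each control period).
- imaging.capture(name): name is "side" or "top"; returns a dict with "color" (480x640x3 uint8, red, green, blue), "intrinsics" (3x3 intrinsics, pixels), "k1" (the pictures are not rectified: a ray, as slopes to the right and down, at radius r is drawn at 1 + k1 r^2 times it, then the intrinsics apply), "R" (3x3) and "t" (3): a world point X has camera coordinates R X + t. Camera axes: x right, y down, z forward; pixel columns grow to the right and rows downward; lengths in mm; the calibration is good to about 2 mm. A picture is of the moment at which its call begins. There is no depth.
- env.finish_job(): hands the job in; it is judged then, once.
The state is a dict: "time_s": time; "joints": joint angles; "joint_velocities": joint speeds; "joint_torque": joint torques, N m; "ee_pos": TCP position; "ee_rot": TCP orientation; "ft_force": force on the tool from outside, world axes, zero at the start; "torque": the same for the moment, N m; "gripper_width": opening from 0.0 (shut) to 1.0 (fully open); "gripper_force": force on a finger pad.
Only numpy, scipy, OpenCV 4.12 (cv2) and the standard library are available. Lean on these libraries where they do the work, as an engineer would, in place of code of your own. Each camera call takes 0.05 s, during which the arm holds its last target. There are 200 camera calls.

### The job

Push the boxed cake, which stands askew before the open end of the pick-up lane, straight down the lane between the two metal rails until its leading end is up against the wooden end stop (within a centimetre). Only push it, calmly, with the fingers: never lift it, and let neither the box nor the robot touch either rail. Leave everything else on the counter where it stands.

Things in the scene. Friction and masses are not known exactly. Their poses are not given: they have to be found in the camera images.
- cake_box: closed cardboard cake carton, too wide to grasp: 120 mm long (its x), 90 mm wide (its y), 55 mm tall, about 0.35 kg (varies). Origin at the centre of its underside, z up. It stands loose on the lane's board, before the mouth, up to 40 mm off the centreline and up to 0.3 rad askew, its +x end towards the lane. It slides on the board with ordinary friction and stops when it is no longer pushed.
- lane: fixed dark board, 440 mm long (its x), 220 mm wide (its y), 12 mm thick, lying on the counter; origin at the centre of its underside. The lane runs along its +x on the board's centreline, from the mouth at x = 0 to a wooden end stop (40 mm tall, as wide as the lane) whose inner face is at x = 190 mm. The half of the board at x below 0 is open: no rails, room to push the box from its sides and from behind. The board's place and yaw vary.
- rail_left: left guide rail (lane's +y side), aluminium, fixed to the board: 200 mm long (x), 8 mm thick, standing 30 mm above the board; origin at the middle of its lower edge, at lane x = 100, y = +63 mm. Its inner face is at y = +59 mm; the lane is thus 118 mm wide inside, 14 mm more on each side than the box. Must not be touched.
- rail_right: right guide rail, the mirror image at lane y = -63 mm, inner face at y = -59 mm. Must not be touched.
- lane_mouth (a point): point on the board's top face, on the centreline, where the rails begin; axes as the lane's (+x into the lane)
- lane_home (a point): point on the board's top face, on the centreline, where the box's origin lies when the box is against the end stop (130 mm beyond the mouth); axes as the lane's
- mug: white mug, 76 mm across, 80 mm tall; bystander, stands loose on the counter, to be left alone; origin at the centre of its underside
- jam_jar: amber glass jam jar with a brass cap, 60 mm across, 85 mm tall; bystander, stands loose on the counter, to be left alone; origin at the centre of its underside
- small_box: small cardboard carton, 50 x 50 x 40 mm tall; bystander, stands loose on the counter, to be left alone; origin at the centre of its underside
- cake_slice: spatula lying flat on the counter; bystander, loose, to be left alone
- bowl: white bowl, 120 mm across, 50 mm tall; bystander, stands loose on the counter, to be left alone; origin at the centre of its underside
- tea_tin: steel tin, 70 mm across, 110 mm tall; bystander, stands loose on the counter, to be left alone; origin at the centre of its underside
- brass_plate: brass plate, 130 mm across, 20 mm tall; bystander, stands loose on the counter, to be left alone; origin at the centre of its underside
There are look-alikes about, which are no part of the job. What is shaped like the cake_box but blue or green is not meant.

How it is judged (in metres and radians):
On the way:
1. the box's leading end is between the rails (x of cake_box in the frame of lane_mouth between -0.04 and 0.08 m and y of cake_box in the frame of lane_mouth between -0.015 and 0.015 m), for 0.1 s.
At the end, for the whole second after the job is handed in: the box stands flat on the board between the rails, its leading end within 12 mm of the end stop, within 15 mm of the centreline and 0.15 rad of the lane's direction, at rest (x of cake_box in the frame of lane_home between -0.012 and 0.004 m and y of cake_box in the frame of lane_home between -0.015 and 0.015 m and z of cake_box in the frame of lane_home below 0.004 m and angle between the x axis of cake_box and the x axis of lane, either way round below 0.15 rad and angle between cake_box's own z axis and vertical below 0.05 rad and linear speed of cake_box below 0.01 m/s); the robot touches nothing.
It fails at once if either rail is touched (by the box, the robot or anything else) (contact force between any of rail_left, rail_right and anything else above 0.3 N).
It fails at once if the box is lifted or tipped (more than 8 mm off the board or 0.15 rad) (z of cake_box in the frame of lane_mouth above 0.008 m or angle between cake_box's own z axis and vertical above 0.15 rad).
It fails at once if the box leaves the board's top (z of cake_box in the frame of lane_mouth below -0.006 m).
It fails at once if the box is shoved faster than 0.5 m/s (linear speed of cake_box above 0.5 m/s).
It fails at once if another thing on the counter is displaced by more than 15 mm (distance of any of mug, jam_jar, small_box, cake_slice, bowl, tea_tin, brass_plate from where it was at the start of the episode above 0.015 m).
It also fails if it takes over 72 s, if anything falls off the work surface, if the arm or the gripper's body presses on something with over 40 N, if the wrist force passes 120 N, or if a joint passes its speed limit or range.

## Working session

There is one attempt and no reset: what is moved stays moved. The work goes in short steps, Python scripts to look and compute and a tool call to move; the robot and the scene stay as the last step left them, time stands still between calls to the robot, and variables do not carry over. Pictures are saved under pics/ and viewed, at most 10 in all, crops included, and the job is handed in when it is done.

Besides the shell and the picture viewer there is one more tool, called in YAML: its name, and indented under it one key for each argument. servo_tool: Moves the arm, as the interface text tells. Its arguments: {"type":"object","properties":{"deltas":{"type":"array"},"claw":{"type":"number"},"squeeze":{"type":"number"}},"required":["deltas"]}

```bash
mkdir -p pics; ls; python3 - <<'E'
from cell import telemetry, imaging, env
import cv2
s=telemetry.observe(); print(s, env.grip_depth)
for n in("top","side"):
    d=imaging.capture(n); cv2.imwrite(f"pics/{n}0.png",d["color"][:,:,::-1]); print(n,d["intrinsics"],d["k1"],d["R"],d["t"])
E
```

```text
pics
{'time_s': 0.0, 'joints': array([-9.78875972e-01,  3.59362257e-01,  1.10149932e-02, -3.58863934e-04,
       -1.22410511e+00, -2.88107805e-01]), 'joint_velocities': array([-0.00044425, -0.00026649,  0.00045417, -0.00076135,  0.000755  ,
        0.0010504 ]), 'joint_torque': array([ 9.91504385e-04, -5.83312583e+01,  2.93422347e+01,  6.93625420e+00,
       -5.87140225e-03, -1.60925958e-05]), 'ee_pos': array([ 201.86731002, -643.87960189,  403.75870833]), 'ee_rot': array([-2.00062772e-04, -1.51262271e-01,  9.88493304e-01,  8.21011207e-04]), 'ft_force': array([-0.86064777, -0.10563688,  0.09665787]), 'torque': array([ 0.00948433, -0.03473458, -0.08507849]), 'gripper_force': 0.0, 'gripper_width': 0.9988028914705165} 154.70000000000002
top [[546.06105938   0.         318.87344882]
 [  0.         546.06105938 248.53075164]
 [  0.           0.           1.        ]] -0.05700327516590267 [[ 0.00397051 -0.99997834 -0.0052487 ]
 [-0.98786032 -0.00310718 -0.15531365]
 [ 0.15529397  0.00580166 -0.98785127]] [ -84.87458549  489.17169284 1575.89822396]
side [[502.40924269   0.         324.07886568]
 [  0.         502.40924269 248.66157372]
 [  0.           0.           1.        ]] 0.020784894652328353 [[-0.96868023 -0.24828961 -0.00329807]
 [-0.16425774  0.65068496 -0.74136933]
 [ 0.1862203  -0.71760808 -0.67108915]] [ 471.05821442  184.65457702 1371.14444345]
```

View pics/top0.png

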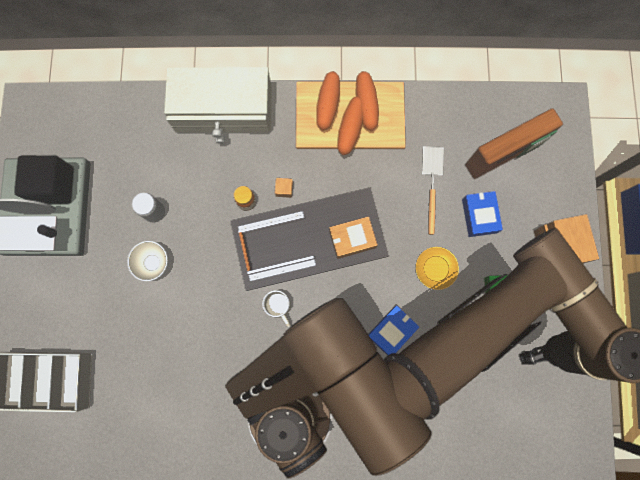

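View pics/side0.png

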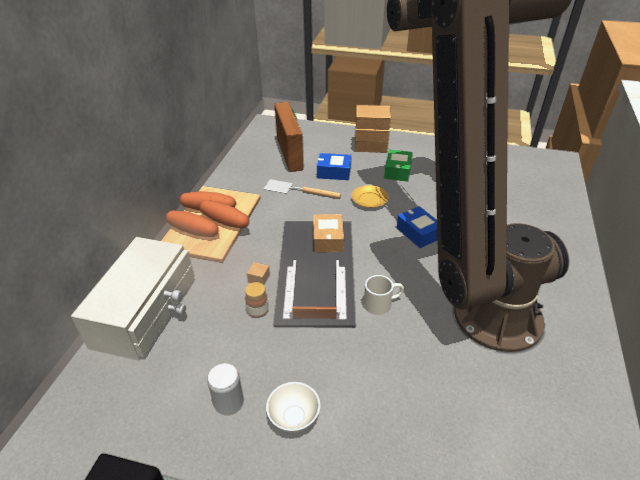

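The orange carton on the board at top (353,237) / side (328,232) is the candidate. Look-alikes in the top view are the blue cartons at (482,214) and (394,331), the green one at (495,285), the orange box off the board at (575,240), and the small box at (284,187). I chose the one on the dark board. The lane runs towards the stop at (246,253). Next, close crops.

```bash
python3 - <<'E'
import cv2
a=cv2.imread("pics/top0.png")[180:300,225:395]; cv2.imwrite("pics/tc.png",cv2.resize(a,None,fx=4.7,fy=4.7,interpolation=cv2.INTER_CUBIC))
a=cv2.imread("pics/side0.png")[205:330,260:420]; cv2.imwrite("pics/sc.png",cv2.resize(a,None,fx=4.7,fy=4.7,interpolation=cv2.INTER_CUBIC))
E
```

```text
(no output)
```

View pics/tc.png

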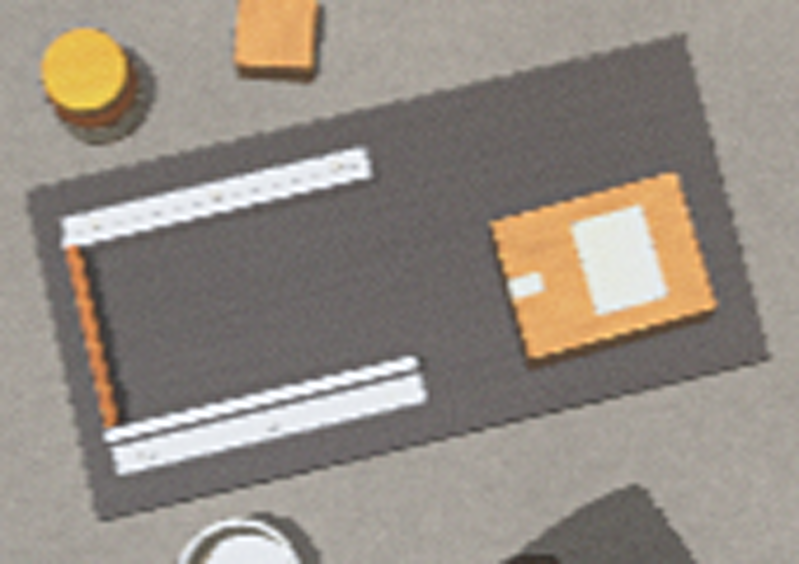

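View pics/sc.png

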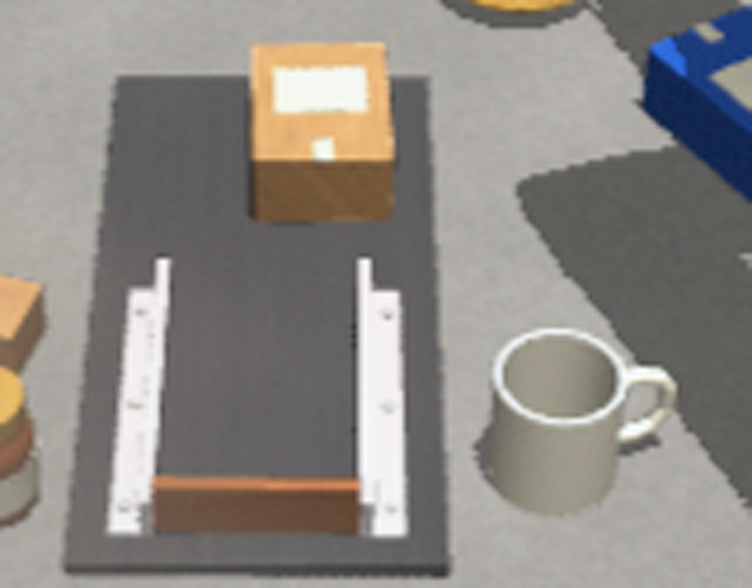

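```bash
cat > h.py <<'E'
import numpy as np, json
from scipy.optimize import least_squares
from scipy.spatial.transform import Rotation as Ro
from cell import telemetry, imaging, env
C={n:imaging.capture(n) for n in("top","side")}
def proj(n,X):
    d=C[n]; c=np.asarray(X)@d["R"].T+d["t"]; s=c[:,:2]/c[:,2:]
    s=s*(1+d["k1"]*(s**2).sum(1,keepdims=True)); K=d["intrinsics"]
    return s@K[:2,:2].T+K[:2,2]
def unc(p,o): return (np.array(p,float)+.5)/4.7-.5+np.array(o)
def place(p,P):  # p=x,y,yaw
    P=np.array(P,float); c,s=np.cos(p[2]),np.sin(p[2])
    return np.c_[p[0]+c*P[:,0]-s*P[:,1],p[1]+s*P[:,0]+c*P[:,1],P[:,2]]
def fit(obs,p0,z=True):  # obs: list (cam, pts local, pix)
    def f(p):
        r=[]
        for n,P,q in obs:
            P=np.array(P,float)
            if z: P[:,2]+=p[3]
            r.append((proj(n,place(p,P))-q).ravel())
        return np.concatenate(r)
    return least_squares(f,p0+([0] if z else []))
E
python3 - <<'E'
from h import *
T=(225,180);S=(260,205)
h=np.pi/2+.2
lb=lambda x,y,z=12:(x,y,z)
# top view: image left=lane +x, image down = lane +y
top=[lb(220,-110),lb(-220,-110),lb(-220,110),lb(200,-59,42),lb(200,-67,42),lb(0,-59,42),lb(190,-59,52)]
L=[("top",[lb(220,-110),lb(-220,-110),lb(-220,110),lb(0,59,42)],unc([(30,188),(687,35),(768,355),(414,357)],T)),
   ("side",[lb(-220,-110),lb(-220,110),lb(0,59,42),lb(0,-59,42)],unc([(118,77),(429,77),(359,259),(170,259)],S))]
r=fit(L,[600,0,h]); print("lane",r.x,np.abs(r.fun).max(),r.fun.round(1)); l=r.x
B=[("top",[(60,-45,67),(-60,-45,67),(-60,45,67),(60,45,67)],unc([(492,222),(678,174),(716,309),(529,357)],T)),
   ("side",[(-60,-45,67),(-60,45,67),(60,45,67),(60,-45,67),(60,-45,12),(60,45,12)],unc([(251,45),(384,43),(394,160),(253,160),(257,219),(392,219)],S))]
r=fit(B,[600,-100,h]); print("box",r.x,r.fun.round(1)); b=r.x
c,s=np.cos(l[2]),np.sin(l[2]);R=np.array([[c,s],[-s,c]])
print("box in lane",R@(b[:2]-l[:2]),b[2]-l[2])
np.save("lane.npy",l)
for n,p in [("mouth",(0,0)),("home",(130,0))]: print(n,place(l,[(*p,12)]))
# candidate tools, two-view: small box/jar not needed
E
```

```text
lane [525.77356113 -52.8758069    1.80787987  -0.54357791] 1.2262610399453422 [-0.8  0.2 -0.1  0.1  0.7  1.2  0.6 -0.2 -0.5 -0.4 -0.2 -0.  -0.4  0.4
 -0.3  0.1]
box [ 521.08025294 -182.81385541    1.83949825    2.23818549] [-0.1  0.  -0.2 -0.3  0.3  0.3  0.2  0.8  0.2 -0.4  0.2 -0.4 -0.2 -0.5
 -0.2 -0.1 -0.7  0.9 -0.2  0.4]
box in lane [-125.20099205   35.08041021] 0.031618384590990534
mouth [[525.77356113 -52.8758069   12.        ]]
home [[495.24062316  73.48771512  12.        ]]
```

```bash
cat > st.py <<'E'
from h import *
l=np.load("lane.npy")
def lane(X): c,s=np.cos(l[2]),np.sin(l[2]); return np.array([[c,s],[-s,c]])@(np.array(X)[:2]-l[:2])
def st():
    s=telemetry.observe(); w,x,y,z=s["ee_rot"]; M=Ro.from_quat([x,y,z,w]).as_matrix()
    f=s["ft_force"]
    print("t",round(s["time_s"],2),"lane xy",lane(s["ee_pos"]).round(1),"z",s["ee_pos"][2].round(1),"tooly-lane yaw",round(np.arctan2(M[1,1],M[0,1])-l[2],4),"tilt",M[:2,2].round(4),"F",f.round(1),"j",s["joints"].round(2),"w",round(s["gripper_width"],3))
    return s,M
E
python3 - <<'E'
from st import *
s,M=st()
print("toolx in lane",lane(M[:2,0]+l[:2]),"tooly",lane(M[:2,1]+l[:2]))
for n,uv,z in [("plate",(437,268),20),("blue near",(394,331),55),("blue corner right-up",(418,318),55),("blue top",(393,306),55),("mug",(277,303),80),("smallbox",(284,187),40)]:
    X=least_squares(lambda p:(proj("top",[(*p,z)])-uv).ravel(),[500,0]).x; print(n,X.round(),lane(X).round())
tgt=lane(s["ee_pos"])
E
```

```text
t 0.3 lane xy [-498.6  453.7] z 404.4 tooly-lane yaw 0.0667 tilt [-0.0002  0.0005] F [ 1.  -0.4 -0.3] j [-0.98  0.36  0.01 -0.   -1.22 -0.29] w 0.997
toolx in lane [-0.06662206  0.99777828] tooly [0.99777814 0.06662202]
plate [ 435. -435.] [-350.  178.]
blue near [ 249. -299.] [-174.  327.]
blue corner right-up [ 286. -369.] [-251.  308.]
blue top [ 320. -297.] [-189.  257.]
mug [326.  35.] [132. 174.]
smallbox [676.  23.] [  38. -164.]
```

servo_tool:
  deltas:
    - {"slide":[-0.025,0.025,0],"delta_rot":[0,0,0.0134]}
    - {"slide":[-0.065,0.065,0],"delta_rot":[0,0,0.0267]}
    - {"slide":[-0.105,0.105,0],"delta_rot":[0,0,0.04]}
    - {"slide":[-0.145,0.145,0],"delta_rot":[0,0,0.0534]}
    - {"slide":[-0.175,0.175,0],"delta_rot":[0,0,0.0667]}
  claw: 0.055

```text
time_s: 0.92
ee_pos: [317.1, -422.8, 405.0]
ee_rot: [0.0, -0.118, 0.993, -0.0]
ft_force: [0.4, 0.3, 0.4]
gripper_width: 0.643
gripper_force: 0.0
```

```bash
python3 -c "
from st import *
st()"
```

```text
t 1.02 lane xy [-309.9  289. ] z 405.4 tooly-lane yaw 0.003 tilt [ 0.0014 -0.0002] F [-0.2 -0.1 -0.2] j [-0.55  0.12 -0.31 -0.   -1.14 -0.78] w 0.649
```

servo_tool:
  deltas:
    - {"slide":[-0.035,0.04,0],"delta_rot":[0,0,0]}
    - {"slide":[-0.075,0.085,0],"delta_rot":[0,0,0]}
    - {"slide":[-0.115,0.13,0],"delta_rot":[0,0,0]}
    - {"slide":[-0.145,0.165,0],"delta_rot":[0,0,0]}
    - {"slide":[-0.164,0.185,0],"delta_rot":[0,0,0]}

```text
time_s: 1.65
ee_pos: [433.2, -204.9, 405.0]
ee_rot: [0.0, -0.119, 0.993, -0.0]
ft_force: [0.2, -0.5, -0.3]
gripper_width: 0.64
gripper_force: 0.0
```

servo_tool:
  deltas:
    - {"slide":[0,0,0.03],"delta_rot":[0,0,0]}
    - {"slide":[0,0,0.075],"delta_rot":[0,0,0]}
    - {"slide":[0,0,0.12],"delta_rot":[0,0,0]}
    - {"slide":[0,0,0.165],"delta_rot":[0,0,0]}
    - {"slide":[0,0,0.19],"delta_rot":[0,0,0]}

```text
time_s: 2.28
ee_pos: [431.8, -206.8, 212.6]
ee_rot: [-0.001, -0.118, 0.993, 0.0]
ft_force: [-0.2, 0.0, -0.4]
gripper_width: 0.646
gripper_force: 0.0
```

```bash
python3 -c "
from st import *
st()
import cv2
a=C['top']['color'][160:310,230:430,::-1]; b=C['side']['color'][180:330,250:450,::-1]
cv2.imwrite('pics/p1.png',cv2.resize(np.hstack([a,b]),None,fx=2,fy=2,interpolation=cv2.INTER_CUBIC))"
```

```text
t 2.38 lane xy [-127.4  127.8] z 212.2 tooly-lane yaw -0.0007 tilt [-0.0053  0.0004] F [-0.5 -0.1 -0.1] j [-0.03  0.26 -0.65 -0.   -0.66 -1.3 ] w 0.643
```

View pics/p1.png

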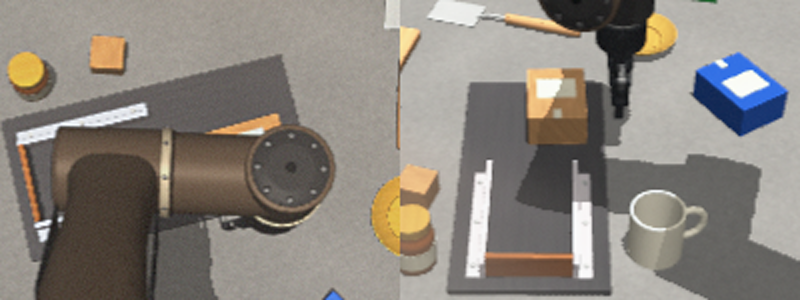

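The fingers stand clear beside the box on the robot side (side crop: tips at (620,105), box right face at (585,110)). I'll descend, approach and push sideways slowly.

servo_tool:
  deltas:
    - {"slide":[0,0,0.01],"delta_rot":[0,0,0]}
    - {"slide":[-0.005,0,0.018],"delta_rot":[0,0,0]}
    - {"slide":[-0.012,0.002,0.018],"delta_rot":[0,0,0]}
    - {"slide":[-0.02,0.002,0.018],"delta_rot":[0,0,0]}
    - {"slide":[-0.028,0.002,0.018],"delta_rot":[0,0,0]}

```text
time_s: 3.0
ee_pos: [460.2, -197.6, 197.2]
ee_rot: [0.001, -0.118, 0.993, -0.0]
ft_force: [-1.1, -0.5, 0.6]
gripper_width: 0.641
gripper_force: 0.0
```

servo_tool:
  deltas:
    - {"slide":[-0.004,0,0],"delta_rot":[0,0,0]}
    - {"slide":[-0.009,0,0],"delta_rot":[0,0,0]}
    - {"slide":[-0.014,0,0],"delta_rot":[0,0,0]}
    - {"slide":[-0.019,0,0],"delta_rot":[0,0,0]}
    - {"slide":[-0.024,0,0],"delta_rot":[0,0,0]}

```text
time_s: 3.62
ee_pos: [482.7, -192.2, 196.6]
ee_rot: [-0.0, -0.118, 0.993, 0.0]
ft_force: [-1.2, -0.3, -0.5]
gripper_width: 0.645
gripper_force: 0.0
```

```bash
python3 -c "
from st import *
st()
import cv2
cv2.imwrite('pics/p2.png',cv2.resize(C['side']['color'][205:330,260:420,::-1],None,fx=4.7,fy=4.7,interpolation=cv2.INTER_CUBIC))"
```

```text
t 3.73 lane xy [-125.4   74. ] z 196.8 tooly-lane yaw 0.0003 tilt [ 0.0007 -0.0001] F [-1.1 -0.7 -1.2] j [-0.    0.34 -0.58  0.   -0.65 -1.33] w 0.642
```

View pics/p2.png

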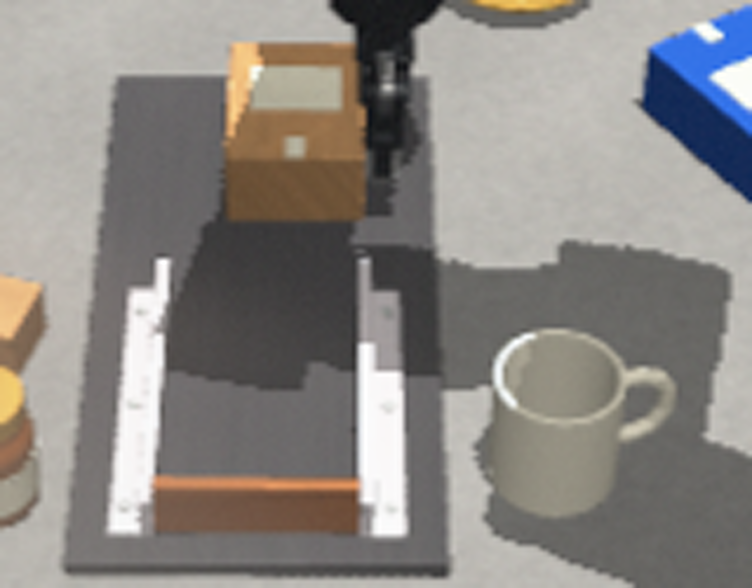

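The box has moved and squared up (front-bottom corners at (228,219), (363,219) in the crop). I'll fit its pose.

```bash
cat >> st.py <<'E'
def boxfit(P,q,x0):
    g=place(l[:3],[(*x0,0)])[0]
    r=fit([("side",P,unc(q,(260,205)))],[g[0],g[1],l[2]],z=False); print("box lane",lane(r.x).round(1),(r.x[2]-l[2]).round(3),r.fun.round(1))
E
python3 - <<'E'
from st import *
P=[(60,-45,67),(60,45,67),(60,-45,12),(60,45,12),(-60,-45,67),(-60,45,67)]
boxfit(P,[(253,160),(394,160),(257,219),(392,219),(251,45),(384,43)],(-125,35))
boxfit(P,[(226,160),(364,158),(228,219),(363,219),(231,44),(358,43)],(-125,15))
E
```

```text
box lane [-127.8   35.4] 0.039 [ 0.1 -0.   0.  -0.6 -0.4  0.9  0.   0.3  0.2 -0.3  0.1 -0.4]
box lane [-128.2   18.1] 0.02 [-0.3 -0.3  0.3 -0.1 -0.2  0.6  0.2  0.4 -0.6 -0.4  0.6 -0.3]
```

servo_tool:
  deltas:
    - {"slide":[-0.004,0,0],"delta_rot":[0,0,0]}
    - {"slide":[-0.008,0,0],"delta_rot":[0,0,0]}
    - {"slide":[-0.012,0,0],"delta_rot":[0,0,0]}
    - {"slide":[-0.016,0,0],"delta_rot":[0,0,0]}
    - {"slide":[-0.0185,0,0],"delta_rot":[0,0,0]}

```text
time_s: 4.45
ee_pos: [500.8, -187.8, 196.7]
ee_rot: [-0.0, -0.118, 0.993, -0.0]
ft_force: [-2.3, -0.6, 1.7]
gripper_width: 0.644
gripper_force: 0.0
```

servo_tool:
  deltas:
    - {"slide":[0,0,0],"delta_rot":[0,0,0]}
    - {"slide":[0.01,0,0],"delta_rot":[0,0,0]}
    - {"slide":[0.025,0,0],"delta_rot":[0,0,0]}
    - {"slide":[0.05,0,0],"delta_rot":[0,0,0]}
    - {"slide":[0.07,0,0],"delta_rot":[0,0,0]}

```text
time_s: 5.08
ee_pos: [430.7, -204.7, 196.7]
ee_rot: [-0.0, -0.118, 0.993, 0.0]
ft_force: [0.3, -0.2, 0.1]
gripper_width: 0.643
gripper_force: 0.0
```

```bash
python3 -c "
from st import *
st()
import cv2
cv2.imwrite('pics/p3.png',cv2.resize(C['side']['color'][205:330,260:420,::-1],None,fx=4.7,fy=4.7,interpolation=cv2.INTER_CUBIC))"
```

```text
t 5.17 lane xy [-125.1  128.9] z 196.8 tooly-lane yaw -0.0014 tilt [-0.001   0.0004] F [1.  0.2 0.7] j [-0.03  0.29 -0.67 -0.   -0.61 -1.3 ] w 0.641
```

View pics/p3.png

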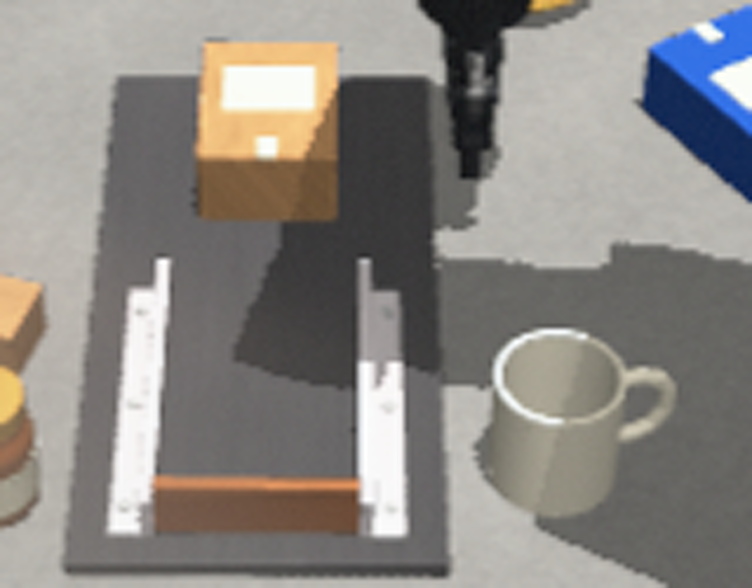

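servo_tool:
  deltas:
    - {"slide":[0,-0.01,-0.04],"delta_rot":[0,0,0.16]}
    - {"slide":[0,-0.035,-0.08],"delta_rot":[0,0,0.32]}
    - {"slide":[0,-0.065,-0.1],"delta_rot":[0,0,0.48]}
    - {"slide":[0,-0.095,-0.1],"delta_rot":[0,0,0.64]}
    - {"slide":[0,-0.112,-0.1],"delta_rot":[0,0,0.8]}

```text
time_s: 5.8
ee_pos: [459.2, -314.5, 297.3]
ee_rot: [0.001, 0.281, 0.96, -0.0]
ft_force: [-0.4, -0.8, -0.3]
gripper_width: 0.638
gripper_force: 0.0
```

servo_tool:
  deltas:
    - {"slide":[-0.014,0.0145,0],"delta_rot":[0,0,0.155]}
    - {"slide":[-0.035,0.036,0],"delta_rot":[0,0,0.31]}
    - {"slide":[-0.06,0.0617,0],"delta_rot":[0,0,0.465]}
    - {"slide":[-0.08,0.0823,0],"delta_rot":[0,0,0.62]}
    - {"slide":[-0.09,0.0926,0],"delta_rot":[0,0,0.7708]}

```text
time_s: 6.42
ee_pos: [585.8, -282.6, 296.5]
ee_rot: [0.0, 0.62, 0.784, -0.0]
ft_force: [-0.7, 0.2, -0.1]
gripper_width: 0.647
gripper_force: 0.0
```

```bash
python3 - <<'E'
from st import *
st()
P=[(60,-45,67),(60,45,67),(60,-45,12),(60,45,12),(-60,-45,67),(-60,45,67)]
boxfit(P,[(196,160),(337,158),(199,218),(337,218),(203,44),(338,44)],(-125,0))
E
```

```text
t 6.53 lane xy [-237.3   -4.3] z 296.3 tooly-lane yaw -1.572 tilt [ 0.0002 -0.0002] F [-0.5 -0.1 -0. ] j [-0.15  0.4  -0.18  0.   -0.98 -2.76] w 0.648
box lane [-128.2    0.8] 0.007 [ 0.1 -0.5  0.  -0.   0.1  0.6 -0.1  0.7  0.2 -0.5 -0.3 -0.4]
```

Joint 6 went towards its limit, so I'll turn the tool half a turn the other way. The fingers are symmetric.

servo_tool:
  deltas:
    - {"slide":[0,0,0],"delta_rot":[0,0,-0.157]}
    - {"slide":[0,0,0],"delta_rot":[0,0,-0.314]}
    - {"slide":[0,0,0],"delta_rot":[0,0,-0.471]}
    - {"slide":[0,0,0],"delta_rot":[0,0,-0.628]}
    - {"slide":[0,0,0],"delta_rot":[0,0,-0.785]}

```text
time_s: 7.15
ee_pos: [583.7, -283.2, 296.8]
ee_rot: [0.0, 0.267, 0.964, 0.0]
ft_force: [0.5, 0.3, 0.4]
gripper_width: 0.643
gripper_force: 0.0
```

servo_tool:
  deltas:
    - {"slide":[0,0,0],"delta_rot":[0,0,-0.157]}
    - {"slide":[0,0,0],"delta_rot":[0,0,-0.314]}
    - {"slide":[0,0,0],"delta_rot":[0,0,-0.471]}
    - {"slide":[0,0,0],"delta_rot":[0,0,-0.628]}
    - {"slide":[0,0,0],"delta_rot":[0,0,-0.785]}

```text
time_s: 7.78
ee_pos: [583.7, -283.2, 296.9]
ee_rot: [0.0, -0.122, 0.993, -0.0]
ft_force: [0.0, 0.0, 0.0]
gripper_width: 0.646
gripper_force: 0.0
```

servo_tool:
  deltas:
    - {"slide":[0,0,0],"delta_rot":[0,0,-0.157]}
    - {"slide":[0,0,0],"delta_rot":[0,0,-0.314]}
    - {"slide":[0,0,0],"delta_rot":[0,0,-0.471]}
    - {"slide":[0,0,0],"delta_rot":[0,0,-0.628]}
    - {"slide":[0,0,0],"delta_rot":[0,0,-0.785]}

```text
time_s: 8.4
ee_pos: [583.7, -283.2, 296.9]
ee_rot: [0.0, -0.492, 0.87, -0.0]
ft_force: [-0.5, -0.6, -0.6]
gripper_width: 0.644
gripper_force: 0.0
```

servo_tool:
  deltas:
    - {"slide":[0,0,0],"delta_rot":[0,0,-0.157]}
    - {"slide":[0,0,0],"delta_rot":[0,0,-0.314]}
    - {"slide":[0,0,0],"delta_rot":[0,0,-0.471]}
    - {"slide":[0,0,0],"delta_rot":[0,0,-0.628]}
    - {"slide":[0,0,0],"delta_rot":[0,0,-0.786]}

```text
time_s: 9.02
ee_pos: [583.7, -283.2, 296.9]
ee_rot: [-0.0, 0.788, -0.615, 0.0]
ft_force: [-0.0, -0.4, 0.1]
gripper_width: 0.646
gripper_force: 0.0
```

```bash
python3 -c "
from st import *
s,M=st(); print(lane(M[:2,0]+l[:2]),lane(M[:2,1]+l[:2]))"
```

```text
t 9.12 lane xy [-237.5   -2.3] z 296.9 tooly-lane yaw -4.7086 tilt [ 0.0002 -0.    ] F [-0.2  0.3 -0.6] j [-0.15  0.4  -0.19 -0.   -0.98  0.39] w 0.642
[-0.99999296 -0.0037521 ] [-0.0037521   0.99999294]
```

servo_tool:
  deltas:
    - {"slide":[0,0.001,0.02],"delta_rot":[0,0,0.004]}
    - {"slide":[0,0.003,0.045],"delta_rot":[0,0,0.004]}
    - {"slide":[0,0.003,0.07],"delta_rot":[0,0,0.004]}
    - {"slide":[0,0.003,0.092],"delta_rot":[0,0,0.004]}
    - {"slide":[0,0.003,0.1],"delta_rot":[0,0,0.004]}

```text
time_s: 9.75
ee_pos: [580.7, -283.7, 195.4]
ee_rot: [0.0, 0.784, -0.621, -0.001]
ft_force: [-0.5, -0.1, -0.1]
gripper_width: 0.647
gripper_force: 0.0
```

servo_tool:
  deltas:
    - {"slide":[-0.005,0,0],"delta_rot":[0,0,0]}
    - {"slide":[-0.012,0,0],"delta_rot":[0,0,0]}
    - {"slide":[-0.019,0,0],"delta_rot":[0,0,0]}
    - {"slide":[-0.026,0,0],"delta_rot":[0,0,0]}
    - {"slide":[-0.033,0,0],"delta_rot":[0,0,0]}

```text
time_s: 10.38
ee_pos: [573.8, -250.9, 197.0]
ee_rot: [-0.0, 0.784, -0.62, 0.0]
ft_force: [0.3, -0.6, 0.4]
gripper_width: 0.642
gripper_force: 0.0
```

servo_tool:
  deltas:
    - {"slide":[-0.008,0,0],"delta_rot":[0,0,0]}
    - {"slide":[-0.016,0,0],"delta_rot":[0,0,0]}
    - {"slide":[-0.024,0,0],"delta_rot":[0,0,0]}
    - {"slide":[-0.032,0,0],"delta_rot":[0,0,0]}
    - {"slide":[-0.04,0,0],"delta_rot":[0,0,0]}

```text
time_s: 11.0
ee_pos: [564.5, -212.1, 196.8]
ee_rot: [-0.0, 0.784, -0.62, 0.0]
ft_force: [0.3, -2.7, 1.8]
gripper_width: 0.647
gripper_force: 0.0
```

```bash
python3 -c "
from st import *
st()
import cv2
cv2.imwrite('pics/p4.png',cv2.resize(C['side']['color'][205:330,260:420,::-1],None,fx=4.7,fy=4.7,interpolation=cv2.INTER_CUBIC))"
```

```text
t 11.1 lane xy [-1.634e+02 -1.000e-01] z 196.6 tooly-lane yaw -4.7165 tilt [-0.0005  0.0004] F [ 1.1 -0.4 -0.7] j [-0.04  0.45 -0.39 -0.   -0.73  0.27] w 0.644
```

View pics/p4.png

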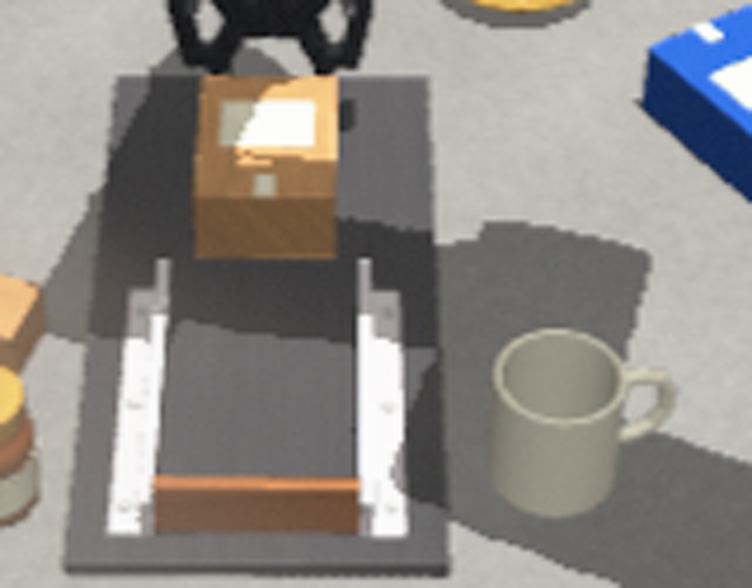

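servo_tool:
  deltas:
    - {"slide":[-0.008,0,0],"delta_rot":[0,0,0]}
    - {"slide":[-0.016,0,0],"delta_rot":[0,0,0]}
    - {"slide":[-0.024,0,0],"delta_rot":[0,0,0]}
    - {"slide":[-0.032,0,0],"delta_rot":[0,0,0]}
    - {"slide":[-0.04,0,0],"delta_rot":[0,0,0]}

```text
time_s: 11.72
ee_pos: [555.2, -173.1, 196.6]
ee_rot: [0.0, 0.784, -0.62, -0.0]
ft_force: [-0.1, -0.6, -1.5]
gripper_width: 0.647
gripper_force: 0.0
```

servo_tool:
  deltas:
    - {"slide":[-0.008,0,0],"delta_rot":[0,0,0]}
    - {"slide":[-0.016,0,0],"delta_rot":[0,0,0]}
    - {"slide":[-0.024,0,0],"delta_rot":[0,0,0]}
    - {"slide":[-0.032,0,0],"delta_rot":[0,0,0]}
    - {"slide":[-0.04,0,0],"delta_rot":[0,0,0]}

```text
time_s: 12.35
ee_pos: [546.0, -134.2, 196.7]
ee_rot: [0.0, 0.784, -0.62, -0.0]
ft_force: [0.0, -1.4, -1.2]
gripper_width: 0.645
gripper_force: 0.0
```

```bash
python3 -c "
from st import *
st()
P=[(60,-45,67),(60,45,67),(60,-45,12),(60,45,12)]
import cv2
cv2.imwrite('pics/p5.png',cv2.resize(C['side']['color'][205:330,260:420,::-1],None,fx=4.7,fy=4.7,interpolation=cv2.INTER_CUBIC))"
```

```text
t 12.45 lane xy [-83.6  -0.6] z 196.8 tooly-lane yaw -4.7163 tilt [-0.0001  0.0002] F [ 0.2  0.2 -0. ] j [ 0.11  0.4  -0.48 -0.   -0.69  0.13] w 0.641
```

View pics/p5.png

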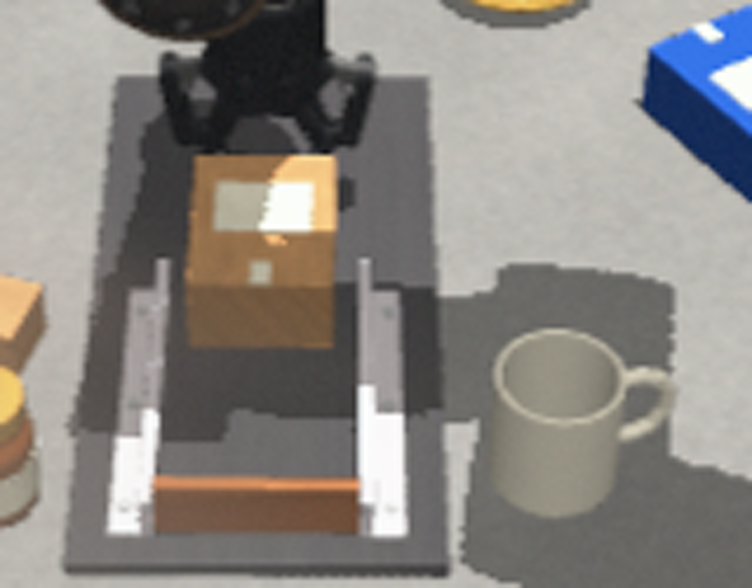

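```bash
python3 - <<'E'
from st import *
P=[(60,-45,67),(60,45,67),(60,-45,12),(60,45,12),(-60,-45,67),(-60,45,67)]
boxfit(P,[(195,197),(337,197),(195,257),(336,257),(203,78),(338,78)],(-92,0))
boxfit(P,[(187,286),(336,285),(189,346),(332,347),(195,156),(336,156)],(-12,0))
print(((proj("side",place(l[:3],[(190,-59,12),(190,59,12),(0,-59,42),(0,59,42)]))-(260,205)+.5)*4.7-.5).round())
E
```

```text
box lane [-91.4   1.2] -0.001 [-0.3 -0.3 -0.  -0.1  0.4  0.5  0.1  0.7 -0.1 -0.5 -0.1 -0.3]
box lane [-11.3   0.2] 0.002 [-0.2 -0.4 -0.2  0.   0.   0.4  0.5  0.4  0.  -0.4 -0.1 -0.2]
[[152. 524.]
 [357. 525.]
 [169. 259.]
 [357. 260.]]
```

servo_tool:
  deltas:
    - {"slide":[-0.008,0,0],"delta_rot":[0,0,0]}
    - {"slide":[-0.016,0,0],"delta_rot":[0,0,0]}
    - {"slide":[-0.024,0,0],"delta_rot":[0,0,0]}
    - {"slide":[-0.032,0,0],"delta_rot":[0,0,0]}
    - {"slide":[-0.04,0,0],"delta_rot":[0,0,0]}

```text
time_s: 13.18
ee_pos: [536.8, -95.2, 196.7]
ee_rot: [-0.0, 0.784, -0.62, 0.0]
ft_force: [0.6, -2.2, -0.6]
gripper_width: 0.643
gripper_force: 0.0
```

servo_tool:
  deltas:
    - {"slide":[-0.008,0,0],"delta_rot":[0,0,0]}
    - {"slide":[-0.016,0,0],"delta_rot":[0,0,0]}
    - {"slide":[-0.024,0,0],"delta_rot":[0,0,0]}
    - {"slide":[-0.032,0,0],"delta_rot":[0,0,0]}
    - {"slide":[-0.04,0,0],"delta_rot":[0,0,0]}

```text
time_s: 13.8
ee_pos: [527.6, -56.4, 196.7]
ee_rot: [-0.0, 0.784, -0.62, 0.0]
ft_force: [0.6, -2.7, 0.2]
gripper_width: 0.647
gripper_force: 0.0
```

servo_tool:
  deltas:
    - {"slide":[-0.008,0,0],"delta_rot":[0,0,0]}
    - {"slide":[-0.016,0,0],"delta_rot":[0,0,0]}
    - {"slide":[-0.024,0,0],"delta_rot":[0,0,0]}
    - {"slide":[-0.032,0,0],"delta_rot":[0,0,0]}
    - {"slide":[-0.04,0,0],"delta_rot":[0,0,0]}

```text
time_s: 14.42
ee_pos: [518.4, -17.5, 196.7]
ee_rot: [0.0, 0.784, -0.62, 0.0]
ft_force: [0.3, -2.0, 0.6]
gripper_width: 0.649
gripper_force: 0.0
```

servo_tool:
  deltas:
    - {"slide":[-0.003,0,0],"delta_rot":[0,0,0]}
    - {"slide":[-0.006,0,0],"delta_rot":[0,0,0]}
    - {"slide":[-0.009,0,0],"delta_rot":[0,0,0]}
    - {"slide":[-0.012,0,0],"delta_rot":[0,0,0]}
    - {"slide":[-0.014,0,0],"delta_rot":[0,0,0]}

```text
time_s: 15.05
ee_pos: [515.3, -4.2, 196.7]
ee_rot: [0.0, 0.784, -0.62, -0.0]
ft_force: [0.5, -2.4, 0.8]
gripper_width: 0.647
gripper_force: 0.0
```

```bash
python3 -c "
from st import *
st()
import cv2
cv2.imwrite('pics/p6.png',cv2.resize(C['side']['color'][205:330,260:420,::-1],None,fx=4.7,fy=4.7,interpolation=cv2.INTER_CUBIC))"
```

```text
t 15.15 lane xy [49.8 -1.2] z 196.7 tooly-lane yaw -4.7169 tilt [-0.      0.0002] F [-0.5 -0.6 -0.5] j [ 0.37  0.34 -0.59 -0.   -0.65 -0.14] w 0.643
```

servo_tool:
  deltas:
    - {"slide":[-0.001,0,0],"delta_rot":[0,0,0]}
    - {"slide":[-0.002,0,0],"delta_rot":[0,0,0]}
    - {"slide":[-0.003,0,0],"delta_rot":[0,0,0]}
    - {"slide":[-0.004,0,0],"delta_rot":[0,0,0]}
    - {"slide":[-0.005,0,0],"delta_rot":[0,0,0]}

```text
time_s: 15.78
ee_pos: [514.1, 0.6, 196.7]
ee_rot: [0.0, 0.784, -0.62, -0.0]
ft_force: [0.4, -1.9, 1.3]
gripper_width: 0.651
gripper_force: 0.0
```

servo_tool:
  deltas:
    - {"slide":[-0.0005,0,0],"delta_rot":[0,0,0]}
    - {"slide":[-0.001,0,0],"delta_rot":[0,0,0]}
    - {"slide":[-0.0015,0,0],"delta_rot":[0,0,0]}
    - {"slide":[-0.002,0,0],"delta_rot":[0,0,0]}
    - {"slide":[-0.0025,0,0],"delta_rot":[0,0,0]}

```text
time_s: 16.4
ee_pos: [513.6, 3.0, 196.7]
ee_rot: [0.0, 0.784, -0.62, -0.0]
ft_force: [1.0, -0.8, -0.5]
gripper_width: 0.643
gripper_force: 0.0
```

```bash
python3 -c "
from st import *
st()
import cv2
cv2.imwrite('pics/p6.png',cv2.resize(C['side']['color'][205:330,260:420,::-1],None,fx=4.7,fy=4.7,interpolation=cv2.INTER_CUBIC))"
```

```text
t 16.5 lane xy [57.2 -1.3] z 196.7 tooly-lane yaw -4.7169 tilt [0. 0.] F [ 0.5 -1.3 -0.8] j [ 0.39  0.33 -0.59 -0.   -0.65 -0.16] w 0.645
```

View pics/p6.png

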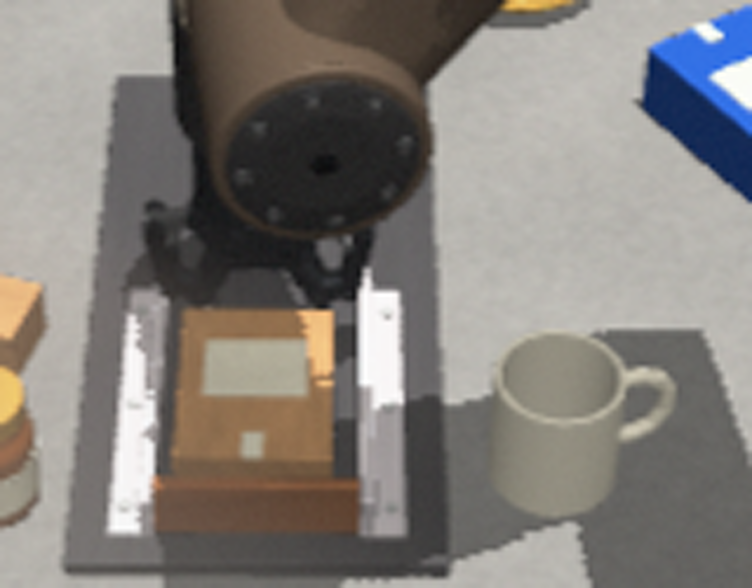

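The box lies straight in the lane, about 14 mm clear of each rail. Its top corners are at (172,460), (333,460), (184,309) and (333,309).

```bash
python3 - <<'E'
from st import *
P=[(60,-45,67),(60,45,67),(-60,-45,67),(-60,45,67)]
boxfit(P,[(172,460),(333,460),(184,309),(333,309)],(128,0))
pr=lambda Q:((proj("side",place(l[:3],Q))-(260,205)+.5)*4.7-.5).round(1)
print(pr([(190,0,52),(200,0,52),(198,0,52),(200,0,12),(220,-110,12),(220,110,12),(220,-110,0),(220,110,0),(200,59,12),(200,-59,12)]))
E
```

```text
box lane [129.6  -0.3] 0.002 [ 0.1 -0.1  0.   0.1 -0.2 -0.1  0.1  0.1]
[[253.5 478.2]
 [253.  491.7]
 [253.1 489. ]
 [254.2 538. ]
 [ 58.8 563.8]
 [447.8 567.1]
 [ 60.4 577.3]
 [447.  580.6]
 [357.4 538.9]
 [151.1 537.1]]
```

The fit puts the box at 129.6 mm, which is 0.4 mm short of home, with 0.3 mm lateral offset. I'll back off and rise clear.

servo_tool:
  deltas:
    - {"slide":[0.006,0,0],"delta_rot":[0,0,0]}
    - {"slide":[0.02,0,0],"delta_rot":[0,0,0]}
    - {"slide":[0.045,0,0],"delta_rot":[0,0,0]}
    - {"slide":[0.07,0,0],"delta_rot":[0,0,0]}
    - {"slide":[0.09,0,0],"delta_rot":[0,0,0]}

```text
time_s: 17.23
ee_pos: [534.5, -86.3, 196.7]
ee_rot: [-0.0, 0.784, -0.621, -0.0]
ft_force: [-0.2, -0.8, -0.1]
gripper_width: 0.641
gripper_force: 0.0
```

servo_tool:
  deltas:
    - {"slide":[0.02,0,-0.03],"delta_rot":[0,0,0]}
    - {"slide":[0.05,0,-0.07],"delta_rot":[0,0,0]}
    - {"slide":[0.07,0,-0.1],"delta_rot":[0,0,0]}
    - {"slide":[0.08,0,-0.12],"delta_rot":[0,0,0]}
    - {"slide":[0.08,0,-0.12],"delta_rot":[0,0,0]}

```text
time_s: 17.85
ee_pos: [553.1, -164.0, 318.3]
ee_rot: [-0.001, 0.784, -0.621, 0.001]
ft_force: [1.0, 0.1, 0.8]
gripper_width: 0.643
gripper_force: 0.0
```

```bash
python3 - <<'E'
from st import *
import cv2
st()
a=cv2.imread('pics/p6.png'); b=cv2.resize(C['side']['color'][205:330,260:420,::-1],None,fx=4.7,fy=4.7,interpolation=cv2.INTER_CUBIC)
# where box front top edge and white tab row lie, before/after (column profile)
for im in (a,b):
    g=im[:,285:295].mean(1)[:,2]; e=np.abs(np.diff(cv2.GaussianBlur(g.reshape(-1,1),(1,7),0).ravel()))
    h=np.diff(cv2.GaussianBlur(im[430:450].mean(0)[:,2].reshape(-1,1).astype(float),(1,7),0).ravel())
    print("row edges",[i for i in range(300,550) if e[i]>1.5 and e[i]==e[i-4:i+5].max()],"col edges",[i for i in range(120,400) if abs(h[i])>2 and abs(h[i])==np.abs(h[i-4:i+5]).max()])
E
```

```text
t 17.95 lane xy [-1.133e+02  1.000e-01] z 316.2 tooly-lane yaw -4.718 tilt [-0.0004  0.0004] F [0.2 0.4 0.2] j [ 0.05  0.27 -0.33 -0.   -0.97  0.18] w 0.645
row edges [309, 338, 394, 460, 482, 488, 531] col edges [155, 171, 242, 263, 332, 357, 375]
row edges [308, 319, 460, 481, 489] col edges [157, 172, 332, 357]
```

Box unmoved after the retreat (front top edge still at row 460, sides at 172 and 332), and the arm is clear. Handing in.

```bash
python3 -c "
from cell import env
print(env.finish_job())"
```

```text
the job is handed in; nothing more can be done
None
```

The cake box is handed in up against the end stop: I measured it about 0.4 mm short of home, 0.3 mm off the centreline and 0.002 rad askew, with the arm backed clear; the judge returned no verdict.

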